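# Turn the spice row round onto the serving rack

## Robot

A 6-joint arm with a two-finger parallel gripper is mounted at the origin on the work surface. World frame = base frame: x ahead of the robot, y to its left, z up, the work surface at z = 0. Lengths are in mm, angles in rad, forces in N, time in s.
With the tool pointing down it reaches from about 400 to 925 mm from the base axis. Payload 12.5 kg.
Tool frame: the origin (TCP) lies midway between the tips of the shut fingers; the grasp point (between the pads) lies 19 mm behind it (env.grip_depth is the distance from the TCP to the grasp point, in mm); z points along the fingers, y is the line along which they close (so a half turn about z gives the same grasp; the last joint's range is limited). The gripper opens to 95 mm and grips with 3 to 60 N. Pads are 20 mm wide; open, the fingers measure 119 mm over their backs; the gripper's body (75 mm by 180 mm) begins 59 mm behind the grasp point.
Start: joints at [-1.385, 0.491, 1.559, -0, 1.092, -0.106], TCP at [179.821, -598.594, 186.961] pointing down, gripper open.
Joint ranges: [-3.1, 3.1], [-0.84, 2.19], [0.05, 2.79], [-1.13, 4.28], [0.06, 2.93], [-2.69, 2.69]. Speed limits (rad/s): [2.22, 2.22, 2.79, 3.14, 3.14, 3.14].

## Interface

Orientations are given as [roll, pitch, yaw] about the fixed x, y, z axes, in that order (R = Rz(yaw) Ry(pitch) Rx(roll)).
In Python, from cell import monitor, viewer, order, env gives the robot as it stands.
- The arm moves only by the tool move_arm, never from a script. Its argument "moves" is one flat list of numbers, 4 for each row, row after row: the shift along the tool's x, y, z normalised to -1 to 1, where 1 is 0.15 m, then the turn about the tool's z normalised to -1 to 1, where 1 is pi/2 rad. A call has 1 to 10 rows; each row shifts and turns the commanded pose from where the row before left it, along the tool's axes as they then stand; what a row does not reach is not made up. A row lasts 1/8 s, in which the tool goes at most 62.5 mm and 10.7 degrees, less where a joint would pass 70% of its speed; a pose out of reach is approached as far as the arm can. A call with a number of a shift or a turn outside -1 to 1 is refused whole. A call with a gripper value outside its range is refused whole. "claw" is the finger opening in mm, from 0 to 95.1, set as the call begins (left out, the last holds). The fingers move at their own pace and stop on an object; the grip force is fixed at half the most. Time passes only in rows, so rows that do not move let the fingers close. It gives the time, the measured TCP pose, the force, the opening and the grip force at its end, in the units of the state.
- monitor.state(): the state, without advancing time (a new reading comes with each control period).
- viewer.read_camera(name): name is "side" or "top" or "wrist"; returns the picture (384x512x3 uint8, red, green, blue); there is no depth.
- viewer.camera_info(name): a dict with "K" (3x3 intrinsics, pixels), "dist_coeffs" ([k1, k2, p1, p2, k3] as OpenCV has them; the pictures are not rectified), "camera_from_world" (4x4, takes a point from world to camera coordinates). Camera axes: x right, y down, z forward; pixel columns grow to the right and rows downward; lengths in mm; the calibration is good to about 2 mm. A picture is of the moment at which its call begins: read the wrist's pose just before it. camera_info takes no time and is no camera call; for the wrist camera it gives the pose at the moment of the call.
- order.job_done(): hands the job in; it is judged then, once.
The state is a dict: "t": time; "joints": joint angles; "qvel": joint speeds; "tau": joint torques, N m; "eef_pos": TCP position; "tcp_rot": TCP orientation; "ft_force": force on the tool from outside, world axes, zero at the start; "moment": the same for the moment, N m; "opening": opening from 0.0 (shut) to 1.0 (fully open); "grip_force": force on a finger pad.
Only numpy, scipy, OpenCV 4.12 (cv2) and the standard library are available. Lean on these libraries where they do the work, as an engineer would, in place of code of your own. Each camera call takes 0.05 s, during which the arm holds its last target. There are 200 camera calls.

## Task

Move the four spice jars from the dark wooden tray into the white rack, one jar per bay, in the reverse order: as seen from the robot, the jar that stood at the far left of the tray (each stands on a tile of its lid's colour, which stays there) goes into the far right bay, the second from the left into the second from the right, and so on. Keep the jars upright, set them down gently rather than dropping them, and leave them all standing flat on the floor of their bays.

Things in the scene. Friction and masses are not known exactly. Their poses are not given: they have to be found in the camera images.
- jar_red_mid (a point): centre (half-way up) of the loose spice jar with the red lid: an upright closed cylinder, 42 mm across, 80 mm tall, white ceramic below, the top 20 mm is the red lid of the same width, a thin red band near the foot; 0.11 to 0.23 kg; z is its axis, upward
- jar_yellow_mid (a point): centre (half-way up) of the loose spice jar with the yellow lid: an upright closed cylinder, 42 mm across, 80 mm tall, white ceramic below, the top 20 mm is the yellow lid of the same width, a thin yellow band near the foot; 0.11 to 0.23 kg; z is its axis, upward
- jar_green_mid (a point): centre (half-way up) of the loose spice jar with the green lid: an upright closed cylinder, 42 mm across, 80 mm tall, white ceramic below, the top 20 mm is the green lid of the same width, a thin green band near the foot; 0.11 to 0.23 kg; z is its axis, upward
- jar_blue_mid (a point): centre (half-way up) of the loose spice jar with the blue lid: an upright closed cylinder, 42 mm across, 80 mm tall, white ceramic below, the top 20 mm is the blue lid of the same width, a thin blue band near the foot; 0.11 to 0.23 kg; z is its axis, upward
- tile_red: fixed square red tile with a white middle (coloured border 8 mm wide), 64 x 64 x 6 mm, lying in the wooden tray; the red-lidded jar stands on it, within a few mm of its middle, at the start, and it stays behind, so it shows where in the row that jar stood; origin at the centre of its underside (10 mm above the board)
- tile_yellow: fixed square yellow tile with a white middle (coloured border 8 mm wide), 64 x 64 x 6 mm, lying in the wooden tray; the yellow-lidded jar stands on it, within a few mm of its middle, at the start, and it stays behind, so it shows where in the row that jar stood; origin at the centre of its underside (10 mm above the board)
- tile_green: fixed square green tile with a white middle (coloured border 8 mm wide), 64 x 64 x 6 mm, lying in the wooden tray; the green-lidded jar stands on it, within a few mm of its middle, at the start, and it stays behind, so it shows where in the row that jar stood; origin at the centre of its underside (10 mm above the board)
- tile_blue: fixed square blue tile with a white middle (coloured border 8 mm wide), 64 x 64 x 6 mm, lying in the wooden tray; the blue-lidded jar stands on it, within a few mm of its middle, at the start, and it stays behind, so it shows where in the row that jar stood; origin at the centre of its underside (10 mm above the board)
- wood_tray: fixed dark wooden tray, 90 mm (x) by 300 mm (y), base 10 mm thick, end ridges 22 mm high; origin at the centre of its underside on the board; its row runs along its own y axis, +y being the left end seen from the robot; the four tiles lie at y = +105, +35, -35 and -105 mm, x = 0; a jar on its tile has its centre 56 mm above the board
- white_rack: fixed white plastic rack, 74 mm (x) by 286 mm (y), with four open bays in a row along its own y axis (+y is the left end seen from the robot); origin at the centre of its underside on the board; bay centres at y = +105, +35, -35 and -105 mm, x = 0; each bay is 64 mm square inside (y and x), floor 8 mm above the board, walls 18 mm above the board; a jar standing in a bay has its centre 48 mm above the board

How it is judged (in metres and radians):
At the end, for the whole second after the job is handed in: Every jar stands in the white rack in the bay that mirrors its tile's place in the wooden tray (tile at tray y, jar at rack -y), within 13 mm of the bay's centre in each direction, its centre 43 to 53 mm above the rack's underside, tilted less than 0.1 rad and at rest (((y of tile_red in the frame of wood_tray between 0.085 and 0.125 m and y of jar_red_mid in the frame of white_rack between -0.118 and -0.092 m) or (y of tile_red in the frame of wood_tray between 0.015 and 0.055 m and y of jar_red_mid in the frame of white_rack between -0.048 and -0.022 m) or (y of tile_red in the frame of wood_tray between -0.055 and -0.015 m and y of jar_red_mid in the frame of white_rack between 0.022 and 0.048 m) or (y of tile_red in the frame of wood_tray between -0.125 and -0.085 m and y of jar_red_mid in the frame of white_rack between 0.092 and 0.118 m)) and x of jar_red_mid in the frame of white_rack between -0.013 and 0.013 m and z of jar_red_mid in the frame of white_rack between 0.043 and 0.053 m and angle between each of jar_red_mid, jar_yellow_mid, jar_green_mid, jar_blue_mid's own z axis and vertical below 0.1 rad and linear speed of each of jar_red, jar_yellow, jar_green, jar_blue below 0.02 m/s and ((y of tile_yellow in the frame of wood_tray between 0.085 and 0.125 m and y of jar_yellow_mid in the frame of white_rack between -0.118 and -0.092 m) or (y of tile_yellow in the frame of wood_tray between 0.015 and 0.055 m and y of jar_yellow_mid in the frame of white_rack between -0.048 and -0.022 m) or (y of tile_yellow in the frame of wood_tray between -0.055 and -0.015 m and y of jar_yellow_mid in the frame of white_rack between 0.022 and 0.048 m) or (y of tile_yellow in the frame of wood_tray between -0.125 and -0.085 m and y of jar_yellow_mid in the frame of white_rack between 0.092 and 0.118 m)) and x of jar_yellow_mid in the frame of white_rack between -0.013 and 0.013 m and z of jar_yellow_mid in the frame of white_rack between 0.043 and 0.053 m and ((y of tile_green in the frame of wood_tray between 0.085 and 0.125 m and y of jar_green_mid in the frame of white_rack between -0.118 and -0.092 m) or (y of tile_green in the frame of wood_tray between 0.015 and 0.055 m and y of jar_green_mid in the frame of white_rack between -0.048 and -0.022 m) or (y of tile_green in the frame of wood_tray between -0.055 and -0.015 m and y of jar_green_mid in the frame of white_rack between 0.022 and 0.048 m) or (y of tile_green in the frame of wood_tray between -0.125 and -0.085 m and y of jar_green_mid in the frame of white_rack between 0.092 and 0.118 m)) and x of jar_green_mid in the frame of white_rack between -0.013 and 0.013 m and z of jar_green_mid in the frame of white_rack between 0.043 and 0.053 m and ((y of tile_blue in the frame of wood_tray between 0.085 and 0.125 m and y of jar_blue_mid in the frame of white_rack between -0.118 and -0.092 m) or (y of tile_blue in the frame of wood_tray between 0.015 and 0.055 m and y of jar_blue_mid in the frame of white_rack between -0.048 and -0.022 m) or (y of tile_blue in the frame of wood_tray between -0.055 and -0.015 m and y of jar_blue_mid in the frame of white_rack between 0.022 and 0.048 m) or (y of tile_blue in the frame of wood_tray between -0.125 and -0.085 m and y of jar_blue_mid in the frame of white_rack between 0.092 and 0.118 m)) and x of jar_blue_mid in the frame of white_rack between -0.013 and 0.013 m and z of jar_blue_mid in the frame of white_rack between 0.043 and 0.053 m); the robot touches nothing.
It fails at once if a jar is tipped over (more than about 40 degrees) (angle between any of jar_red_mid, jar_yellow_mid, jar_green_mid, jar_blue_mid's own z axis and vertical above 0.7 rad).
It fails at once if a jar is dropped or slammed into the rack (over 0.7 m/s with its foot less than 22 mm above the floor of a bay) ((linear speed of jar_red above 0.7 m/s and z of jar_red_mid in the frame of white_rack between 0.04 and 0.07 m and x of jar_red_mid in the frame of white_rack between -0.03 and 0.03 m and y of jar_red_mid in the frame of white_rack between -0.14 and 0.14 m) or (linear speed of jar_yellow above 0.7 m/s and z of jar_yellow_mid in the frame of white_rack between 0.04 and 0.07 m and x of jar_yellow_mid in the frame of white_rack between -0.03 and 0.03 m and y of jar_yellow_mid in the frame of white_rack between -0.14 and 0.14 m) or (linear speed of jar_green above 0.7 m/s and z of jar_green_mid in the frame of white_rack between 0.04 and 0.07 m and x of jar_green_mid in the frame of white_rack between -0.03 and 0.03 m and y of jar_green_mid in the frame of white_rack between -0.14 and 0.14 m) or (linear speed of jar_blue above 0.7 m/s and z of jar_blue_mid in the frame of white_rack between 0.04 and 0.07 m and x of jar_blue_mid in the frame of white_rack between -0.03 and 0.03 m and y of jar_blue_mid in the frame of white_rack between -0.14 and 0.14 m)).
It also fails if it takes over 96 s, if anything falls off the work surface, if the arm or the gripper's body presses on something with over 40 N, if the wrist force passes 120 N, or if a joint passes its speed limit or range.

## Working session

There is one attempt and no reset: what is moved stays moved. The work goes in short steps, Python scripts to look and compute and a tool call to move; the robot and the scene stay as the last step left them, time stands still between calls to the robot, and variables do not carry over. Pictures are saved under pics/ and viewed, at most 14 in all, crops included, and the job is handed in when it is done.

Besides the shell and the picture viewer there is one more tool, called after ">>>" by a JSON object that holds its "name" and its "arguments", one argument or row to a line. move_arm: Moves the arm, as the interface text tells. Scaled input: -1 to 1 covers 0.15 m each way for a shift and pi/2 rad each way for a turn. Its arguments: {"type":"object","properties":{"moves":{"type":"array"},"claw":{"type":"number"}},"required":["moves"]}

```bash
mkdir -p pics; ls
python3 - <<'E'
from cell import monitor, viewer, order, env
import cv2,numpy as np
s=monitor.state();print(s)
ims=[]
for n in ["top","side"]:
    im=viewer.read_camera(n); cv2.imwrite(f"pics/{n}0.png",im[:,:,::-1])
    i=viewer.camera_info(n);print(n,np.round(i["K"],1).tolist(),i["dist_coeffs"],np.round(i["camera_from_world"],3).tolist())
E
```

```text
pics
{'t': 0.0, 'joints': array([-1.38457540e+00,  4.91571193e-01,  1.55942975e+00,  2.09283496e-05,
        1.09166867e+00, -1.05619935e-01]), 'qvel': array([-0.00039838, -0.00120546,  0.00126271, -0.00082715, -0.00106364,
        0.00086069]), 'tau': array([-2.92660872e-03, -6.12653732e+01, -2.58177173e+01,  6.92073698e-02,
        4.82775585e-02, -9.58350097e-05]), 'eef_pos': array([ 179.79010676, -598.31618556,  186.36131041]), 'tcp_rot': array([-3.14052365e+00, -1.31995629e-04,  2.91831131e-01]), 'ft_force': array([ 0.03783159,  0.51590328, -0.1245341 ]), 'moment': array([-0.01190986,  0.02151669,  0.0062438 ]), 'grip_force': 0.0, 'opening': 0.9986489340410711}
top [[487.3, 0.0, 258.4], [0.0, 487.3, 189.9], [0.0, 0.0, 1.0]] [-0.15801772  0.          0.          0.          0.        ] [[0.005, -1.0, -0.023, -14.609], [-0.986, -0.001, -0.165, 545.664], [0.165, 0.023, -0.986, 888.437], [0.0, 0.0, 0.0, 1.0]]
side [[387.2, 0.0, 254.9], [0.0, 387.2, 196.6], [0.0, 0.0, 1.0]] [-0.02675946  0.          0.          0.          0.        ] [[0.927, -0.374, -0.017, -529.055], [-0.231, -0.536, -0.812, 170.384], [0.295, 0.757, -0.583, 588.943], [0.0, 0.0, 0.0, 1.0]]
```

View pics/top0.png

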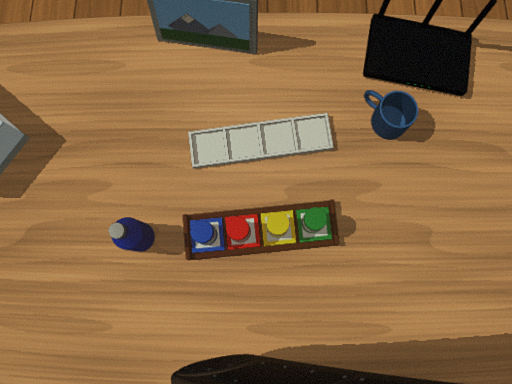

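View pics/side0.png

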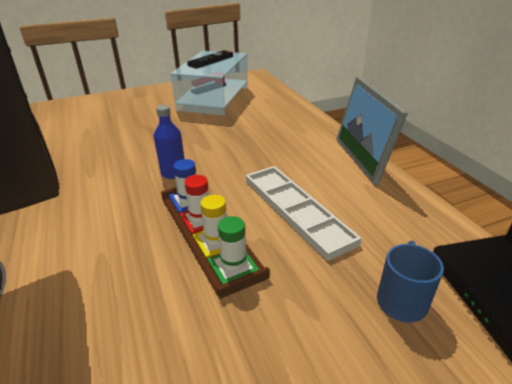

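The top view shows the tray row, left to right: blue (205,232), red (240,230), yellow (278,225), green (316,218). The rack is at about (262,140), with its corners near (190,135), (330,115), (333,147) and (193,167). The side view agrees. The bottle, mug, picture frame and router are nearby obstacles.

```bash
cat > h.py <<'E'
import cv2,numpy as np
from cell import monitor,viewer,order,env
def cam(n):
    i=viewer.camera_info(n); return np.array(i["K"]),np.array(i["dist_coeffs"]),np.array(i["camera_from_world"])
def rays(c,px):
    K,d,T=c; u=cv2.undistortPoints(np.float64(px).reshape(-1,1,2),K,d).reshape(-1,2)
    R=T[:3,:3]; return -R.T@T[:3,3],np.c_[u,np.ones(len(u))]@R
def plane(c,px,z):
    o,r=rays(c,px); return o+r*((z-o[2])/r[:,2:])
def tri(c1,p1,c2,p2):
    "closest points of two rays -> midpoint, gap"
    o1,r1=rays(c1,[p1]);o2,r2=rays(c2,[p2]);r1=r1[0];r2=r2[0]
    t=np.linalg.lstsq(np.c_[r1,-r2],o2-o1,rcond=None)[0]
    a=o1+t[0]*r1;b=o2+t[1]*r2; return (a+b)/2,np.linalg.norm(a-b)
HUE=dict(red=(172,8),yellow=(20,35),green=(45,80),blue=(105,125))
def cmask(im,c,smin=120,vmin=50):
    h=cv2.cvtColor(im,cv2.COLOR_RGB2HSV);lo,hi=HUE[c];H=h[...,0]
    m=((H>=lo)|(H<=hi)) if lo>hi else ((H>=lo)&(H<=hi))
    return (m&(h[...,1]>smin)&(h[...,2]>vmin)).astype(np.uint8)*255
def white(im,smax=50,vmin=120):
    h=cv2.cvtColor(im,cv2.COLOR_RGB2HSV); return ((h[...,1]<smax)&(h[...,2]>vmin)).astype(np.uint8)*255
E
python3 - <<'E'
from h import *
T=cv2.imread("pics/top0.png")[:,:,::-1].copy();S=cv2.imread("pics/side0.png")[:,:,::-1].copy()
ct,cs=cam("top"),cam("side")
for n,im,c in(("top",T,ct),("side",S,cs)):
    m=cv2.morphologyEx(white(im,60,110),cv2.MORPH_CLOSE,np.ones((5,5)))
    if n=="side": m[:160]=0; m[:,:240]=0
    else: m[:105]=0;m[175:]=0
    k=max(cv2.findContours(m,0,2)[0],key=cv2.contourArea);hull=cv2.convexHull(k)
    for e in (4,): 
        a=cv2.approxPolyDP(hull,e,True).reshape(-1,2); print(n,cv2.contourArea(k),a.tolist()); print(plane(c,a,18).round(0).tolist())
    print(cv2.boxPoints(cv2.minAreaRect(k)).round().tolist())
print("tcp px cam wrist",cam("wrist")[2].round(2).tolist(),cam("wrist")[0].tolist())
print("tray/lids rough z=96",plane(ct,[[205,230],[240,230],[278,222],[316,217]],90).round(0).tolist())
a=T[190:270,90:350];b=S[150:300,150:280]
cv2.imwrite("pics/c1.png",cv2.resize(np.vstack([cv2.resize(a,None,fx=3,fy=3,interpolation=2),]),None,fx=1,fy=1)[:,:,::-1])
E
```

```text
top 4869.5 [[327, 113], [332, 147], [192, 166], [188, 132]]
[[709.0, -151.0, 18.0], [638.0, -159.0, 18.0], [599.0, 121.0, 18.0], [669.0, 132.0, 18.0]]
[[187.0, 131.0], [328.0, 112.0], [333.0, 147.0], [192.0, 167.0]]
side 3999.0 [[246, 175], [274, 166], [359, 236], [359, 244], [327, 259]]
[[599.0, 120.0, 18.0], [670.0, 131.0, 18.0], [710.0, -145.0, 18.0], [698.0, -162.0, 18.0], [629.0, -172.0, 18.0]]
[[238.0, 185.0], [262.0, 155.0], [363.0, 239.0], [338.0, 269.0]]
tcp px cam wrist [[0.29, -0.96, -0.0, -625.45], [-0.93, -0.28, 0.25, -28.54], [-0.24, -0.07, -0.97, 389.26], [0.0, 0.0, 0.0, 1.0]] [[310.0944468493485, 0.0, 250.55813790128946], [0.0, 310.0944468493485, 194.6262024834432], [0.0, 0.0, 1.0]]
tray/lids rough z=96 [[465.0, 82.0, 90.0], [465.0, 19.0, 90.0], [480.0, -49.0, 90.0], [489.0, -118.0, 90.0]]
```

View pics/c1.png

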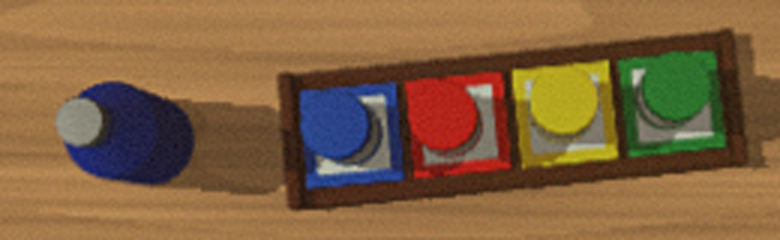

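The zoomed crop shows each lid shifted up and left from its tile, as expected from perspective. The order is blue, red, yellow, green. The rack corners from both views agree at z=18, giving a centre near (654,-14), yaw of about 0.138 and size 283x72. Next I turn the gripper and fly above the tray.

>>> {"name": "move_arm", "arguments": {
  "moves": [0,0,-0.05,-0.09,0,0,-0.05,-0.09,0,0,-0.05,-0.09,0,0,-0.05,-0.09,0,0,-0.05,-0.09,0,0,-0.05,-0.09,0,0,-0.05,-0.09,0,0,-0.05,-0.09,0,0,-0.05,-0.09,0,0,-0.05,-0.09],
  "claw": 95
}}

```text
t: 1.35
eef_pos: [179.8, -598.4, 261.8]
tcp_rot: [-3.142, -0.001, 1.71]
ft_force: [0.8, 0.3, 0.1]
opening: 1.001
grip_force: 0.0
```

>>> {"name": "move_arm", "arguments": {
  "moves": [0.35,0.24,0,0,0.35,0.24,0,0,0.35,0.24,0,0,0.35,0.24,0,0,0.35,0.24,0,0,0.35,0.24,0,0,0.35,0.24,0,0,0.35,0.24,0,0,0.35,0.24,0,0,0.2,0.2,0,0]
}}

```text
t: 2.6
eef_pos: [458.9, -59.9, 262.0]
tcp_rot: [3.142, 0.0, 1.707]
ft_force: [0.9, -0.7, 0.4]
opening: 0.998
grip_force: 0.0
```

Run:
```python
from h import *
c=cam("wrist"); im=viewer.read_camera("wrist"); cv2.imwrite("pics/w1.png",im[:,:,::-1]); np.savez("w1.npz",im=im,K=c[0],d=c[1],T=c[2])
```

```text
(no output)
```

View pics/w1.png

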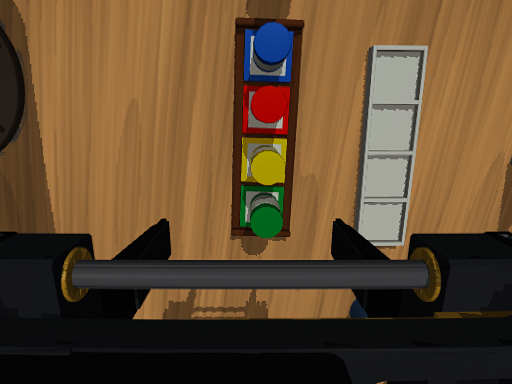

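>>> {"name": "move_arm", "arguments": {
  "moves": [0.4,0,0,0,0,0,0,0]
}}

```text
t: 2.9
eef_pos: [449.6, -0.3, 261.7]
tcp_rot: [-3.141, -0.001, 1.709]
ft_force: [-0.7, 0.3, -1.0]
opening: 1.001
grip_force: 0.0
```

Run:
```python
from h import *
c=cam("wrist"); im=viewer.read_camera("wrist"); cv2.imwrite("pics/w2.png",im[:,:,::-1]); np.savez("w2.npz",im=im,K=c[0],d=c[1],T=c[2])
```

```text
(no output)
```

View pics/w2.png

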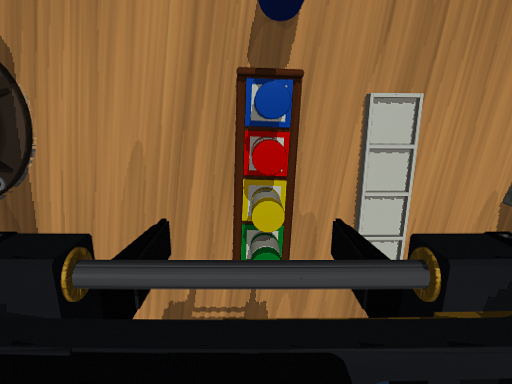

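In w1 the lid tops are at blue (273,43), red (269,103), yellow (268,168) and green (266,219), with the rack running from (398,46) to (383,244). In w2, after a 60 mm shift, blue is at (273,99), red (267,155) and yellow (267,214). Next I fit circles and triangulate.

Run:
```python
from h import *
L=lambda n:(lambda z:(z["im"],(z["K"],z["d"],z["T"])))(np.load(n))
i1,c1=L("w1.npz");i2,c2=L("w2.npz");T=cv2.imread("pics/top0.png")[:,:,::-1].copy();ct=cam("top")
def hough(im,p,r):
    w=int(r*1.6);x0,y0=p[0]-w,p[1]-w;x0=max(x0,0);y0=max(y0,0)
    g=cv2.resize(im[y0:p[1]+w,x0:p[0]+w],None,fx=4,fy=4,interpolation=2)
    best=None
    for ch in list(cv2.split(g)):
        q=cv2.HoughCircles(cv2.GaussianBlur(ch,(5,5),0),cv2.HOUGH_GRADIENT_ALT,1.5,20,param1=150,param2=.6,minRadius=int(r*3.4),maxRadius=int(r*4.6))
        if q is not None:
            for k in q[0]:
                u=np.array([(k[0]+.5)/4-.5+x0,(k[1]+.5)/4-.5+y0,k[2]/4]); 
                if best is None or np.hypot(*(u[:2]-p))<np.hypot(*(best[:2]-p)): best=u
    return best
P={"blue":((273,43),(273,99),(203,229)),"red":((269,103),(267,155),(238,227)),"yellow":((268,168),(267,214),(278,223)),"green":((266,219),None,(315,218))}
for n,(a,b,t) in P.items():
    A=hough(i1,a,18.5);B=hough(i2,b,18.5) if b else None;D=hough(T,t,12)
    print(n,A,B,D)
    for u,c in((A,c1),(B,c2),(D,ct)):
        if u is not None: print("   z96",plane(c,[u[:2]],96)[0].round(1))
    if A is not None and B is not None: print("   tri w1w2",tri(c1,A[:2],c2,B[:2]))
    if A is not None and D is not None: print("   tri w1top",tri(c1,A[:2],ct,D[:2]))
# tiles outer outlines via tray? rack in wrist views
for im,c,s in((i1,c1,1),(i2,c2,0)):
    m=white(im,60,110);m[:,:340]=0;m[246:]=0;m[:,435:]=0
    m=cv2.morphologyEx(m,cv2.MORPH_CLOSE,np.ones((5,5)))
    k=max(cv2.findContours(m,0,2)[0],key=cv2.contourArea);a=cv2.approxPolyDP(cv2.convexHull(k),4,True).reshape(-1,2)
    print("rack",a.tolist(),plane(c,a,18).round(0).tolist())
```

```text
blue [272.875     42.5       19.570122] [273.625    101.125     17.666464] [200.5      231.75      11.156909]
   z96 [462.8  87.5  96. ]
   z96 [463.4  86.8  96. ]
   z96 [460.9  89.6  96. ]
   tri w1w2 (array([462.90810045,  86.54493573, 100.59015382]), np.float64(0.4781285735412604))
   tri w1top (array([463.75258849,  94.43049759,  63.45020081]), np.float64(0.65277892415399))
red [268.125    104.        18.384903] [266.875    154.125     17.224966] [238.5      227.875     12.151138]
   z96 [467.3  23.2  96. ]
   z96 [464.9  26.7  96. ]
   z96 [468.2  21.3  96. ]
   tri w1w2 (array([467.58495163,  24.0806791 ,  71.33876436]), np.float64(1.96308221213178))
   tri w1top (array([468.0959034 ,  22.49926582,  91.43884736]), np.float64(2.0399484846654925))
yellow [266.75     167.875     16.902393] [268.375    213.5       17.458248] [278.125    222.375     11.683163]
   z96 [476.7 -49.1  96. ]
   z96 [477.8 -45.1  96. ]
   z96 [478.3 -49.6  96. ]
   tri w1w2 (array([479.40863076, -52.78283097,  71.6483057 ]), np.float64(1.8762787716505696))
   tri w1top (array([477.58712672, -49.44554381,  94.87456045]), np.float64(1.6980364731188342))
green [265.125    218.5       16.851807] None [314.75     218.125     11.677561]
   z96 [ 484.1 -111.8   96. ]
   z96 [ 486.  -115.3   96. ]
   tri w1top (array([ 486.47225211, -116.45383948,   82.31550911]), np.float64(2.1043141795756135))
rack [[427, 46], [403, 245], [374, 245], [358, 232], [373, 48]] [[669.0, 130.0, 18.0], [709.0, -151.0, 18.0], [664.0, -157.0, 18.0], [635.0, -140.0, 18.0], [598.0, 117.0, 18.0]]
rack [[422, 93], [404, 245], [374, 245], [359, 233], [371, 93]] [[668.0, 131.0, 18.0], [701.0, -91.0, 18.0], [655.0, -97.0, 18.0], [627.0, -81.0, 18.0], [598.0, 120.0, 18.0]]
```

Lids from several views (±3 mm): blue (463,87), red (466.5,23.5), yellow (477.5,-48), green (485.5,-114). The tops come out near z=96. The rack centre is (654,-14.7) with yaw 0.14, confirmed by three cameras. I start with green, which goes to bay +105 at (639,89).

>>> {"name": "move_arm", "arguments": {
  "moves": [-0.39,0.066,0,0,-0.393,0.067,0,0,0,0,0.3,0,0,0,0.3,0,0,0,0.3,0,0,0,0.3,0,0,0,0.2,0,0,0,0,0]
}}

```text
t: 3.95
eef_pos: [484.8, -117.4, 50.3]
tcp_rot: [-3.138, -0.002, 1.704]
ft_force: [0.7, -0.7, 0.6]
opening: 0.998
grip_force: 0.0
```

>>> {"name": "move_arm", "arguments": {
  "moves": [0,0,0,0,0,0,0,0,0,0,0,0,0,0,0,0],
  "claw": 30
}}

```text
t: 4.45
eef_pos: [486.1, -116.7, 52.4]
tcp_rot: [3.141, 0.001, 1.706]
ft_force: [-0.2, -0.0, 0.4]
opening: 0.635
grip_force: 0.0
```

>>> {"name": "move_arm", "arguments": {
  "moves": [0,0,0,0,0,0,0,0,0,0,0,0,0,0,0,0],
  "claw": 20
}}

```text
t: 4.95
eef_pos: [486.0, -116.7, 52.0]
tcp_rot: [3.142, 0.0, 1.706]
ft_force: [0.4, 0.4, 1.6]
opening: 0.431
grip_force: 30.0
```

>>> {"name": "move_arm", "arguments": {
  "moves": [0,0,-0.1,0,0,0,-0.3,0,0,0,-0.4,0,0.243,0.24,0,0,0.243,0.24,0,0,0.243,0.24,0,0,0.244,0.24,0,0,0.244,0.24,0,0,0,0,0,0]
}}

```text
t: 6.08
eef_pos: [640.7, 91.1, 172.1]
tcp_rot: [3.141, -0.0, 1.709]
ft_force: [-0.9, -0.3, -1.0]
opening: 0.44
grip_force: 30.0
```

Run:
```python
from h import *
print(monitor.state()["eef_pos"],monitor.state()["tcp_rot"],monitor.state()["ft_force"])
a=viewer.read_camera("top");b=viewer.read_camera("side")
cv2.imwrite("pics/p1.png",np.hstack([a[60:280,80:380],b[60:280,150:450]])[:,:,::-1])
```

```text
[640.65315491  91.07568418 172.13444609] [ 3.14131553e+00 -1.71191366e-04  1.70857582e+00] [-0.87817654 -0.30614105 -0.95719343]
```

View pics/p1.png

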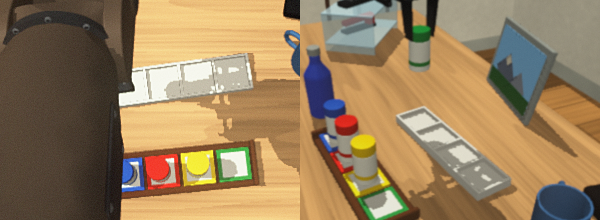

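The side view shows green held upright above the left bay, with the yellow, red and blue jars undisturbed. Next I lower it.

>>> {"name": "move_arm", "arguments": {
  "moves": [-0.023,-0.011,0.3,0,0,0,0.3,0,0,0,0.15,0,0,0,0.06,0,0,0,0.03,0,0,0,0.01,0,0,0,0,0]
}}

```text
t: 7.05
eef_pos: [638.9, 84.7, 45.2]
tcp_rot: [3.141, 0.0, 1.705]
ft_force: [1.4, 0.7, -1.6]
opening: 0.439
grip_force: 30.0
```

>>> {"name": "move_arm", "arguments": {
  "moves": [0,0,0.008,0,0,0,0,0,0,0,0,0]
}}

```text
t: 7.42
eef_pos: [639.0, 84.8, 44.0]
tcp_rot: [3.14, 0.0, 1.706]
ft_force: [-1.1, 0.1, 6.5]
opening: 0.434
grip_force: 30.0
```

>>> {"name": "move_arm", "arguments": {
  "moves": [0,0,0,0,0,0,0,0,0,0,0,0,0,0,0,0,0,0,0,0,0,0,0,0,0,0,0,0,0,0,0,0],
  "claw": 95
}}

```text
t: 8.43
eef_pos: [638.6, 84.8, 43.2]
tcp_rot: [3.142, 0.0, 1.706]
ft_force: [-0.3, -1.3, -0.1]
opening: 0.997
grip_force: 0.0
```

>>> {"name": "move_arm", "arguments": {
  "moves": [0,0,-0.2,0,0,0,-0.3,0,0,0,-0.35,0,-0.183,-0.296,-0.1,0,-0.183,-0.296,-0.1,0,-0.183,-0.296,-0.1,0,-0.184,-0.296,0,0,0,0,0,0]
}}

```text
t: 9.43
eef_pos: [475.5, -49.4, 216.4]
tcp_rot: [3.141, 0.0, 1.703]
ft_force: [0.1, 0.3, 1.0]
opening: 0.997
grip_force: 0.0
```

Run:
```python
from h import *
print(monitor.state()["eef_pos"])
c=cam("wrist"); im=viewer.read_camera("wrist"); cv2.imwrite("pics/w3.png",im[:,:,::-1]);np.savez("w3.npz",im=im,K=c[0],d=c[1],T=c[2])
```

```text
[475.53692011 -49.35977798 216.39218309]
```

View pics/w3.png

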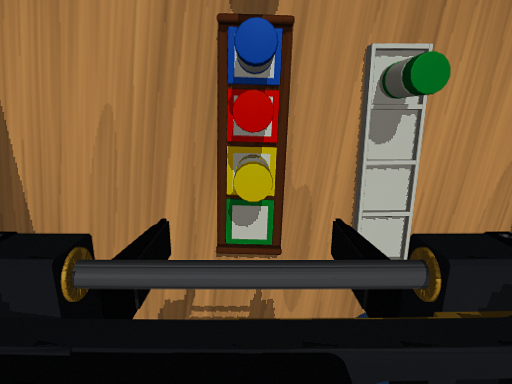

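Green stands upright in the top-left bay, lid at (431,73). Yellow is at (254,181), red (253,111) and blue (256,41).

Run:
```python
from h import *
z=np.load("w3.npz");c=(z["K"],z["d"],z["T"])
print(plane(c,[[254,181],[253,111],[256,41]],96).round(1),plane(c,[[431,73]],88).round(1))
# foot outline of rack bay1 on z=18 corners
print(plane(c,[[372,45],[432,45],[373,108],[420,109]],18).round(0))
k=cv2.minEnclosingCircle(max(cv2.findContours(cmask(z["im"],"green")[:130],0,2)[0],key=cv2.contourArea));print(k)
```

```text
[[478.8 -47.   96. ]
 [468.3  23.1  96. ]
 [462.5  87.2  96. ]] [[639.6  84.1  88. ]]
[[598. 119.  18.]
 [670. 129.  18.]
 [615.  48.  18.]
 [674.  55.  18.]]
((430.0558776855469, 72.5362548828125), 22.051284790039062)
```

>>> {"name": "move_arm", "arguments": {
  "moves": [0.01,0.02,0.3,0,0,0,0.3,0,0,0,0.3,0,0,0,0.196,0,0,0,0,0]
}}

```text
t: 10.1
eef_pos: [480.0, -45.4, 49.5]
tcp_rot: [-3.138, -0.001, 1.706]
ft_force: [0.7, -0.4, 0.4]
opening: 0.998
grip_force: 0.0
```

>>> {"name": "move_arm", "arguments": {
  "moves": [0,0,0,0,0,0,0,0,0,0,0,0,0,0,0,0,0,0,0,0,0,0,0,0,0,0,0,0],
  "claw": 20
}}

```text
t: 10.98
eef_pos: [480.1, -46.1, 51.3]
tcp_rot: [-3.141, 0.0, 1.706]
ft_force: [-0.6, -0.1, 0.5]
opening: 0.441
grip_force: 29.9
```

>>> {"name": "move_arm", "arguments": {
  "moves": [0,0,-0.1,0,0,0,-0.3,0,0,0,-0.4,0,0.071,0.294,0,0,0.071,0.294,0,0,0.071,0.294,0,0,0.071,0.295,0,0,0,0,0,0,0,0,0,0]
}}

```text
t: 12.1
eef_pos: [648.6, 19.8, 170.6]
tcp_rot: [-3.14, -0.0, 1.706]
ft_force: [-0.8, -0.1, -2.5]
opening: 0.44
grip_force: 29.9
```

>>> {"name": "move_arm", "arguments": {
  "moves": [0,0,0.3,0,0,0,0.3,0,0,0,0.15,0,0,0,0.06,0,0,0,0.025,0,0,0,0.008,0,0,0,0,0,0,0,0,0]
}}

```text
t: 13.1
eef_pos: [649.6, 19.8, 45.4]
tcp_rot: [3.141, 0.0, 1.706]
ft_force: [-0.3, 0.9, -2.5]
opening: 0.44
grip_force: 29.9
```

>>> {"name": "move_arm", "arguments": {
  "moves": [0,0,0.008,0,0,0,0.004,0,0,0,0,0]
}}

```text
t: 13.48
eef_pos: [649.5, 19.8, 43.3]
tcp_rot: [3.141, 0.0, 1.706]
ft_force: [-2.3, -0.3, 1.7]
opening: 0.435
grip_force: 29.9
```

>>> {"name": "move_arm", "arguments": {
  "moves": [0,0,0,0,0,0,0,0,0,0,0,0,0,0,0,0,0,0,0,0,0,0,0,0,0,0,0,0],
  "claw": 95
}}

```text
t: 14.35
eef_pos: [649.4, 19.8, 43.0]
tcp_rot: [-3.142, 0.0, 1.705]
ft_force: [0.1, -0.2, -0.3]
opening: 0.995
grip_force: 0.0
```

>>> {"name": "move_arm", "arguments": {
  "moves": [0,0,-0.2,0,0,0,-0.3,0,0,0,-0.35,0,0.047,-0.3,-0.1,0,0.047,-0.3,-0.1,0,0.047,-0.3,-0.1,0,0.046,-0.299,0,0,0,0,0,0,0,0,0,0]
}}

```text
t: 15.48
eef_pos: [468.1, 23.4, 216.0]
tcp_rot: [3.14, 0.0, 1.705]
ft_force: [0.6, 0.3, 0.5]
opening: 1.0
grip_force: 0.0
```

Run:
```python
from h import *
c=cam("wrist"); im=viewer.read_camera("wrist"); cv2.imwrite("pics/w4.png",im[:,:,::-1]);np.savez("w4.npz",im=im,K=c[0],d=c[1],T=c[2])
```

```text
(no output)
```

View pics/w4.png

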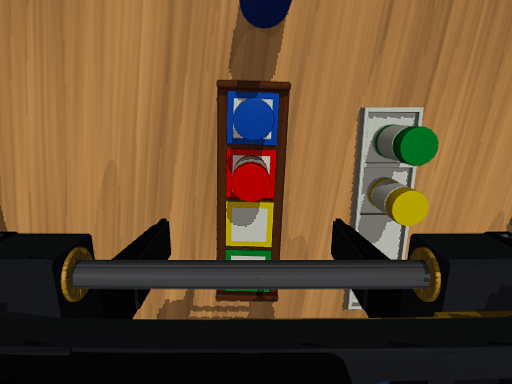

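Yellow stands upright in its bay at (407,206), with green at (416,146). Red is at (251,181), right under the gripper, as yellow was before. I grasp red.

>>> {"name": "move_arm", "arguments": {
  "moves": [0,0,0.3,0,0,0,0.3,0,0,0,0.3,0,0,0,0.197,0,0,0,0,0]
}}

```text
t: 16.15
eef_pos: [467.1, 23.4, 49.1]
tcp_rot: [-3.137, -0.001, 1.705]
ft_force: [0.2, -0.7, 0.8]
opening: 0.994
grip_force: 0.0
```

>>> {"name": "move_arm", "arguments": {
  "moves": [0,0,0,0,0,0,0,0,0,0,0,0,0,0,0,0,0,0,0,0,0,0,0,0,0,0,0,0],
  "claw": 20
}}

```text
t: 17.02
eef_pos: [467.5, 23.4, 51.1]
tcp_rot: [3.141, 0.0, 1.706]
ft_force: [0.5, -0.1, 1.5]
opening: 0.436
grip_force: 30.0
```

Run:
```python
from h import *
z=np.load("w4.npz");c=(z["K"],z["d"],z["T"])
print(plane(c,[[251,181],[254,118]],96).round(1),plane(c,[[407,206],[416,146]],88).round(1),plane(c,[[362,107],[423,107]],18).round(1))
```

```text
[[468.4  25.4  96. ]
 [462.7  89.3  96. ]] [[643.   19.1  88. ]
 [635.5  84.5  88. ]] [[594.1 120.2  18. ]
 [669.7 131.   18. ]]
```

>>> {"name": "move_arm", "arguments": {
  "moves": [0,0,-0.1,0,0,0,-0.3,0,0,0,-0.4,0,-0.165,0.3,0,0,-0.165,0.3,0,0,-0.165,0.3,0,0,-0.166,0.298,0,0,0,0,0,0,0,0,0,0]
}}

```text
t: 18.15
eef_pos: [657.9, -50.5, 170.2]
tcp_rot: [-3.14, -0.001, 1.705]
ft_force: [0.3, 1.1, -2.1]
opening: 0.432
grip_force: 30.0
```

>>> {"name": "move_arm", "arguments": {
  "moves": [0,0.005,0.3,0,0,0,0.3,0,0,0,0.15,0,0,0,0.06,0,0,0,0.025,0,0,0,0.008,0,0,0,0,0,0,0,0.008,0,0,0,0,0,0,0,0,0]
}}

```text
t: 19.4
eef_pos: [659.6, -50.6, 43.5]
tcp_rot: [3.142, 0.0, 1.706]
ft_force: [-0.6, 0.2, -2.2]
opening: 0.435
grip_force: 30.0
```

>>> {"name": "move_arm", "arguments": {
  "moves": [0,0,0.005,0,0,0,0,0]
}}

```text
t: 19.65
eef_pos: [659.7, -50.6, 43.1]
tcp_rot: [3.141, 0.0, 1.706]
ft_force: [-1.4, 0.2, 4.4]
opening: 0.436
grip_force: 30.0
```

>>> {"name": "move_arm", "arguments": {
  "moves": [0,0,0,0,0,0,0,0,0,0,0,0,0,0,0,0,0,0,0,0,0,0,0,0,0,0,0,0],
  "claw": 95
}}

```text
t: 20.52
eef_pos: [659.5, -50.6, 42.6]
tcp_rot: [3.142, 0.0, 1.706]
ft_force: [1.2, -0.1, 1.1]
opening: 0.998
grip_force: 0.0
```

>>> {"name": "move_arm", "arguments": {
  "moves": [0,0,-0.2,0,0,0,-0.3,0,0,0,-0.35,0,0.219,-0.235,-0.1,0,0.219,-0.235,-0.1,0,0.219,-0.235,-0.1,0,0.218,-0.235,0,0,0.218,-0.234,0,0,0,0,0,0]
}}

```text
t: 21.65
eef_pos: [461.0, 89.5, 215.7]
tcp_rot: [3.141, -0.0, 1.708]
ft_force: [1.2, -0.3, -0.1]
opening: 0.998
grip_force: 0.0
```

Run:
```python
from h import *
c=cam("wrist"); im=viewer.read_camera("wrist"); s=viewer.read_camera("side")
cv2.imwrite("pics/w5.png",np.hstack([im[60:320,200:470],s[100:360,130:400]])[:,:,::-1])
```

```text
(no output)
```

View pics/w5.png

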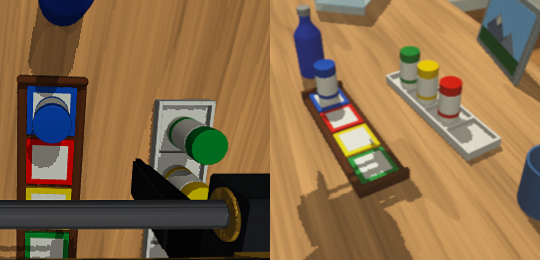

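Green, yellow and red stand upright in the first three bays. Blue is under the gripper, with its lid at about (253,180) in the full frame.

>>> {"name": "move_arm", "arguments": {
  "moves": [-0.007,0.01,0.3,0,0,0,0.3,0,0,0,0.3,0,0,0,0.195,0,0,0,0,0]
}}

```text
t: 22.38
eef_pos: [464.5, 86.7, 49.1]
tcp_rot: [-3.138, -0.0, 1.704]
ft_force: [-0.1, 1.1, 0.6]
opening: 1.001
grip_force: 0.0
```

>>> {"name": "move_arm", "arguments": {
  "moves": [0,0,0,0,0,0,0,0,0,0,0,0,0,0,0,0,0,0,0,0,0,0,0,0,0,0,0,0],
  "claw": 20
}}

```text
t: 23.25
eef_pos: [464.5, 87.4, 50.8]
tcp_rot: [-3.141, 0.0, 1.706]
ft_force: [-1.3, 0.7, 0.5]
opening: 0.434
grip_force: 29.9
```

>>> {"name": "move_arm", "arguments": {
  "moves": [0,0,-0.1,0,0,0,-0.3,0,0,0,-0.4,0,-0.258,0.194,0,0,-0.258,0.194,0,0,-0.258,0.194,0,0,-0.258,0.194,0,0,-0.258,0.194,0,0,-0.257,0.193,0,0]
}}

```text
t: 24.38
eef_pos: [669.4, -120.3, 170.3]
tcp_rot: [-3.141, -0.0, 1.705]
ft_force: [0.6, 1.0, -1.0]
opening: 0.437
grip_force: 29.9
```

>>> {"name": "move_arm", "arguments": {
  "moves": [0,0,0,0,0,0,0,0]
}}

```text
t: 24.62
eef_pos: [668.0, -118.8, 170.1]
tcp_rot: [-3.14, -0.001, 1.705]
ft_force: [0.3, 0.3, -2.7]
opening: 0.438
grip_force: 29.9
```

>>> {"name": "move_arm", "arguments": {
  "moves": [0,0,0.3,0,0,0,0.3,0,0,0,0.15,0,0,0,0.06,0,0,0,0.025,0,0,0,0.008,0,0,0,0,0,0,0,0.008,0,0,0,0,0,0,0,0,0]
}}

```text
t: 25.88
eef_pos: [668.7, -119.2, 43.3]
tcp_rot: [3.142, 0.0, 1.705]
ft_force: [-0.6, -0.2, -2.4]
opening: 0.434
grip_force: 29.9
```

Next I touch down, release, lift, and retreat to the right so the top view is clear.

>>> {"name": "move_arm", "arguments": {
  "moves": [0,0,0.005,0,0,0,0,0]
}}

```text
t: 26.12
eef_pos: [668.8, -119.2, 42.9]
tcp_rot: [3.141, 0.0, 1.705]
ft_force: [-1.7, -0.4, 3.2]
opening: 0.436
grip_force: 29.9
```

>>> {"name": "move_arm", "arguments": {
  "moves": [0,0,0,0,0,0,0,0,0,0,0,0,0,0,0,0,0,0,0,0,0,0,0,0,0,0,0,0],
  "claw": 95
}}

```text
t: 27.0
eef_pos: [668.7, -119.2, 42.5]
tcp_rot: [3.142, 0.0, 1.706]
ft_force: [-0.9, -0.3, 0.4]
opening: 0.998
grip_force: 0.0
```

>>> {"name": "move_arm", "arguments": {
  "moves": [0,0,-0.2,0,0,0,-0.3,0,0,0,-0.35,0,0,0,-0.35,0,-0.2,-0.3,0,0,-0.2,-0.3,0,0,-0.2,-0.3,0,0,-0.2,-0.3,0,0,-0.35,-0.2,0,0,-0.35,-0.1,0,0]
}}

```text
t: 28.25
eef_pos: [474.7, -373.9, 223.2]
tcp_rot: [3.141, 0.001, 1.705]
ft_force: [0.9, 0.6, 0.4]
opening: 1.001
grip_force: 0.0
```

>>> {"name": "move_arm", "arguments": {
  "moves": [-0.35,0,0,0,-0.35,0,0,0,-0.35,0,0,0,-0.2,0,0,0,0,0,0,0]
}}

```text
t: 28.88
eef_pos: [500.5, -559.6, 221.2]
tcp_rot: [-3.141, -0.001, 1.704]
ft_force: [-0.2, 0.9, -0.2]
opening: 1.003
grip_force: 0.0
```

Run:
```python
from h import *
a=viewer.read_camera("top");b=viewer.read_camera("side")
np.savez("f.npz",a=a,b=b)
A=cv2.resize(a[90:270,160:350],None,fx=2.1,fy=2.1);B=cv2.resize(b[150:330,220:410],None,fx=2.1,fy=2.1)
cv2.imwrite("pics/f.png",np.hstack([A,B])[:,:,::-1]);print(A.shape)
```

```text
(378, 399, 3)
```

View pics/f.png

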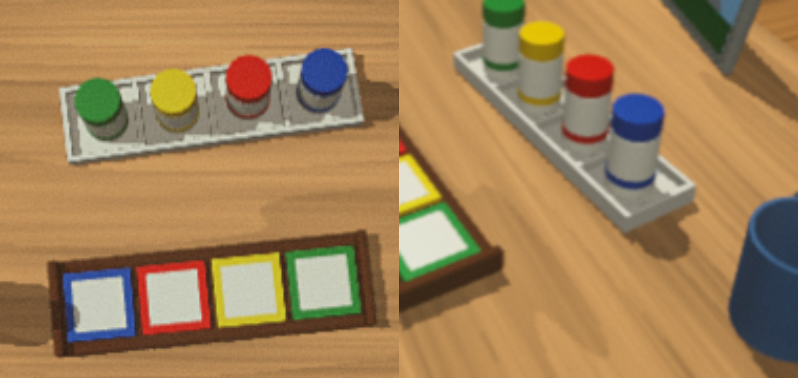

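All four jars stand upright in mirrored order. Next is a numeric check in the rack frame.

Run:
```python
from h import *
f=np.load("f.npz");ct,cs=cam("top"),cam("side")
a=f["a"]
m=cv2.morphologyEx(white(a,60,90),cv2.MORPH_CLOSE,np.ones((5,5)));
def lid(im,c,box):
    y0,y1,x0,x1=box;m=np.zeros(im.shape[:2],np.uint8);m[y0:y1,x0:x1]=cmask(im,c)[y0:y1,x0:x1]
    m=cv2.morphologyEx(m,cv2.MORPH_OPEN,np.ones((5,5)))
    k=max(cv2.findContours(m,0,1)[0],key=cv2.contourArea);M=cv2.moments(k);return M["m10"]/M["m00"],M["m01"]/M["m00"]
th=.14;R=np.array([[np.cos(th),np.sin(th)],[-np.sin(th),np.cos(th)]])
for c in HUE:
    A=lid(a,c,(100,160,180,340));B=lid(f["b"],c,(140,220,240,345))
    p,g=tri(ct,A,cs,B)
    P=plane(ct,[A],82)[0]
    print(c,"tri",p.round(1),round(g,1),"rack tri",(R@(p[:2]-[654,-14.7])).round(1),"rack z82",(R@(P[:2]-[654,-14.7])).round(1))
```

```text
red tri [659.9 -50.   79.1] 0.1 rack tri [  0.9 -35.8] rack z82 [  0.1 -35.7]
yellow tri [647.   17.8  79.6] 0.5 rack tri [-2.4 33.1] rack z82 [-2.9 33. ]
green tri [639.4  86.1  78.6] 0.9 rack tri [ -0.3 101.8] rack z82 [ -0.9 101.3]
blue tri [ 667.  -117.8   79.3] 0.9 rack tri [  -1.6 -103.9] rack z82 [  -1.9 -103.8]
```

All four are within 4 mm of their bay centres, at the right height, with lid middles at z of about 79.

```bash
python3 -c "
from cell import order
print(order.job_done())"
```

```text
the job is handed in; nothing more can be done
None
```

The job is handed in: all four jars stand upright in the mirrored rack bays (green, yellow, red, blue from left to right), each within about 4 mm of its bay centre by the final two-camera check; the hand-in returned no verdict.

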